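# Crack the sealed drying chamber and hold its lid ajar

## Task

The small drying chamber has to be vented. Swing the upright handle of its toggle clamp over, away from the chamber, until the clamp stands fully open, then take the lid by its bar handle, break it free from the sticky gasket and hold it just ajar, its front edge about 2 cm up. Do not let the lid fly wide open, leave the dropper bottle and the beaker where they stand, and finish while still holding the lid ajar: it drops shut if you let go.

Things in the scene. Friction and masses are not known exactly. Their poses are not given: they have to be found in the camera images.
- chamber: Grey box 160 x 140 mm with clear lid (top 93 mm above the bench), fixed on an aluminium plate 12 mm thick. Origin on the bench under the box's centre; +x from the box's front to the lid hinge at its back, +y to its left, z up. Plate: x -100 to 100, y -152 to 82 mm; the clamp stands on it at the box's right (-y). Fixed in a run; place and yaw differ between runs.
- lid (a joint): Angle of the hinged lid (rad), 0 = shut, growing as it opens, stop at 0.5. Front edge 176 mm from the hinge axis: 0.115 rad is about 20 mm. Weighs about 0.35 kg, falls shut by itself. The gasket sticks: leaving it takes about 18 N upward at the bar handle, half of that at 0.03 rad, little more than the lid's weight (about 2 N) beyond 0.08 rad.
- lid_handle (a point): Middle of the lid's black bar handle, moves with the lid. Round bar 10 mm thick along the chamber's y, 80 mm clear between its posts, axis 35 mm above the lid's top. Shut: at (-60, 10, 128) mm in the chamber's frame. It rises on an arc about the hinge and can turn between fingers that close along the chamber's x.
- lid_hinge (a point): Middle of the lid's hinge axis, which runs along the chamber's y axis; at (90, 0, 85) mm in the chamber's frame. Fixed.
- clamp (a joint): Toggle clamp angle (rad): 0 = locked, steel arm flat over the lid, black handle upright; 1.5 = fully open, arm upright, handle flat, pointing away from the chamber (-y). Push the handle towards the chamber's -y: about 8 N at the grip at first, nothing at 0.45 rad (dead centre); beyond, a spring swings it fully open and keeps it there. Locked, it holds the lid down.
- clamp_grip (a point): Point on the axis of the clamp's black handle, 90 mm from the clamp's pivot, moves with the clamp. Handle round, 17 mm thick, its black part reaching from 40 to 118 mm from the pivot. Locked: at (-30, -110, 195) mm in the chamber's frame, the handle's top at 223 mm.
- clamp_pivot (a point): Centre of the clamp's pivot, whose axis runs along the chamber's x axis; at (-30, -110, 105) mm in the chamber's frame. Fixed.
- dropper: Brown dropper bottle with a long bulb, 35 mm wide, 108 mm tall, standing behind the chamber; origin under its centre. Leave it.
- beaker: Clear 59 mm wide, 70 mm tall beaker, standing at the chamber's right, further back than the clamp; origin under its centre. Leave it.

How it is judged:
On the way, in this order (a step that is already met when the one before it is completed fails the run):
1. the clamp is swung fully open while the lid is still shut (value of joint clamp above 1.3 rad and value of joint lid below 0.02 rad), for 0.2 s.
2. the lid is broken free of the gasket (value of joint lid above 0.05 rad), for 0.2 s.
At the end, for the whole second after the job is handed in: The program ends with the fingers still holding the lid, at rest and ajar by 0.065 to 0.19 rad (front edge 11 to 33 mm up), and the clamp fully open (over 1.3 rad) (value of joint lid between 0.065 and 0.19 rad and velocity of joint lid between -0.05 and 0.05 rad/s and contact force between the fingers and lid above 0.5 N and value of joint clamp above 1.3 rad); the arm keeps its last pose, push and grip.
It fails at once if the lid flies wide open (over 0.4 rad, front edge 70 mm up) (value of joint lid above 0.4 rad).
It fails at once if the lid is forced up while the clamp is not yet open (value of joint lid above 0.03 rad and value of joint clamp below 1 rad).
It fails at once if the dropper bottle or the beaker is moved (over 30 mm) (distance of any of dropper, beaker from where it was at the start of the episode above 0.03 m).
It also fails if it takes over 48 s, if anything falls off the work surface, if the arm or the gripper's body presses on something with over 40 N, if the wrist force passes 120 N, or if a joint passes its speed limit or range.

## Robot

A 6-joint arm with a two-finger parallel gripper is mounted at the origin on a cart in front of the work surface, level with it; the furniture and walls round the work are solid. World frame = base frame: x ahead of the robot, y to its left, z up, the work surface at z = 0. Lengths are in m, angles in rad, forces in N, time in s.
With the tool pointing down it reaches from about 0.25 to 0.775 m from the base axis. Payload 4 kg.
Tool frame: the origin (TCP) lies midway between the tips of the shut fingers; the grasp point (between the pads) lies 19 mm behind it; z points along the fingers, y is the direction in which the jaws open and shut (so a half turn about z gives the same grasp; the last joint's range is limited). The gripper opens to 94 mm and grips with 3 to 60 N. Pads are 16 mm wide; open, the fingers measure 119 mm over their backs; the gripper's body (75 mm by 177 mm) begins 78 mm behind the grasp point.
Start: joints at [1.105, 0.087, 1.371, -0, 1.684, -0.103], TCP at [0.195, 0.514, 0.206] pointing down, gripper open.
Joint ranges: [-3.1, 3.1], [-0.76, 2.03], [0.27, 2.55], [-1.08, 4.22], [0.17, 2.65], [-2.57, 2.57]. Speed limits (rad/s): [2.79, 2.79, 3.14, 3.14, 3.14, 3.14].

## Interface

Orientations are given as a unit quaternion [w, x, y, z].
In Python, from cell import manip, vision, job gives the robot as it stands.
- The arm moves only by the shell command python3 -m pendant 'ROWS'. ROWS is JSON, one flat list of numbers, 7 for each row, row after row: the shift along the world's x, y, z in m, then the turn, a rotation vector about the world's x, y, z in degrees, then the finger opening in m, from 0 to 0.094. In form: [dx, dy, dz, rx, ry, rz, fingers, dx, dy, dz, rx, ry, rz, fingers, ...]. A call has 1 to 5 rows; each row shifts and turns the pose as measured when the row begins; what a row does not reach is not made up. A row lasts 1/10 s, in which the tool goes at most 50 mm and 8.59 degrees, less where a joint would pass 70% of its speed; a pose out of reach is approached as far as the arm can. A call is refused whole if a number of a shift passes 0.05 or a number of a turn 8.59, either way. A call with a gripper value outside its range is refused whole. The fingers move at their own pace and stop on an object; the grip force is fixed at half the most. Time passes only in rows, so rows that do not move let the fingers close. It gives the time, the measured TCP pose, the force and the opening at its end, in the units of the state.
- manip.observe(): the state, without advancing time (a new reading comes with each control period).
- vision.grab_frame(name): name is "scene" or "top" or "wrist"; returns a dict with "frame" (400x640x3 uint8, red, green, blue), "camera_matrix" (3x3 intrinsics, pixels), "position" and "rotation" of the camera in the world. Camera axes: x right, y up, looking along -z (the intrinsics and any distortion apply to the point x, -y, -z); pixel columns grow to the right and rows downward; lengths in m; the calibration is good to about 2 mm. A picture is of the moment at which its call begins. There is no depth.
- job.hand_in(): hands the job in, once; it reports no verdict.
The state is a dict: "clock": time; "joints": joint angles; "joint_vel": joint speeds; "joint_torque": joint torques, N m; "tool_pos": TCP position; "tcp_rot": TCP orientation; "force": force on the tool from outside, world axes, zero at the start; "torque": the same for the moment, N m; "grip_width": opening from 0.0 (shut) to 1.0 (fully open).
Only numpy, scipy, OpenCV 4.12 (cv2) and the standard library are available. Lean on these libraries where they do the work, as an engineer would, in place of code of your own. Each camera call takes 0.05 s, during which the arm holds its last target.

## Working session

There is one attempt and no reset: what is moved stays moved. The work goes in short steps, Python scripts to look and compute and a shell command to move; the robot and the scene stay as the last step left them, time stands still between calls to the robot, and variables do not carry over. Pictures are saved under pics/ and viewed, and the job is handed in when it is done.

```bash
mkdir -p pics; python3 - <<'E'
from cell import manip, vision
import cv2
for n in ["scene","top","wrist"]:
    f=vision.grab_frame(n); cv2.imwrite(f"pics/{n}0.png",f["frame"][:,:,::-1]); print(n,f["camera_matrix"].tolist(),f["position"],f["rotation"],[k for k in f])
print(manip.observe())
E
```

```text
scene [[442.15150433209385, 0.0, 318.01799987976324], [0.0, 442.15150433209385, 194.19533416749277], [0.0, 0.0, 1.0]] [0.07031926 0.32249498 0.52288456] [-0.28004937 -0.17248025  0.5031516   0.79916292] ['frame', 'camera_matrix', 'position', 'rotation']
top [[468.15132726585904, 0.0, 316.02076052701756], [0.0, 468.15132726585904, 190.8902426978658], [0.0, 0.0, 1.0]] [ 0.49334894 -0.30272805  0.9671038 ] [ 0.71522855  0.03485507 -0.02905367 -0.69741604] ['frame', 'camera_matrix', 'position', 'rotation']
wrist [[331.7068173643592, 0.0, 319.1519567568975], [0.0, 331.7068173643592, 200.04996604410837], [0.0, 0.0, 1.0]] [0.11468244 0.54312238 0.38366897] [ 0.8143964  -0.11996172 -0.08120668  0.56193697] ['frame', 'camera_matrix', 'position', 'rotation']
{'clock': 0.15, 'joints': array([ 1.10491387e+00,  8.78151353e-02,  1.37188268e+00, -1.09813966e-05,
        1.68362066e+00, -1.03102279e-01]), 'joint_vel': array([ 5.47377798e-04, -2.64847925e-03, -4.72971661e-03, -4.12115599e-05,
       -1.09219422e-03, -1.15290735e-03]), 'joint_torque': array([ 1.51189473e-03, -3.40643263e+01, -3.02793682e+01,  7.20095099e-02,
        3.04826733e-02, -1.15727889e-04]), 'tool_pos': array([0.19499986, 0.51382051, 0.20456911]), 'tcp_rot': array([-2.36957310e-04,  1.80397567e-01,  9.83593398e-01, -8.29759996e-04]), 'force': array([ 0.63282674,  1.07114323, -0.46092707]), 'torque': array([-0.00704237, -0.01977709,  0.02936182]), 'grip_width': 1.0039051801513272}
```

View pics/scene0.png

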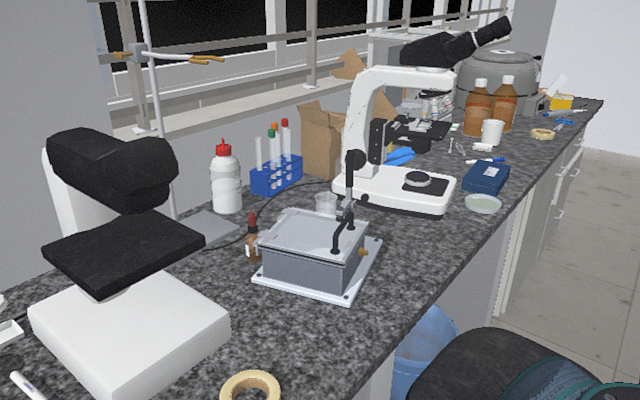

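View pics/top0.png

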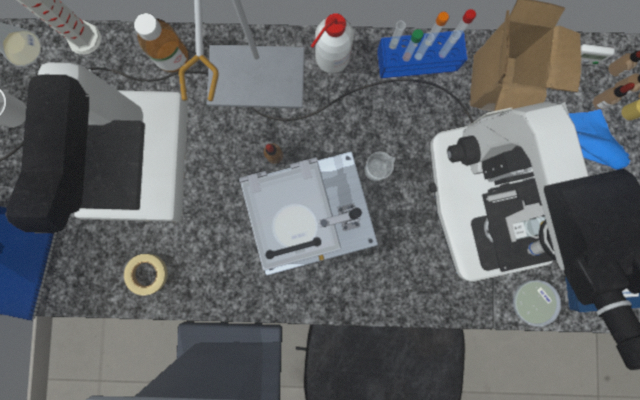

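The top view shows the chamber near pixel (305,212). The clamp handle is near (350,215) and the bar handle runs from (268,254) to (320,241). I'll zoom in.

```bash
cat > h.py <<'E'
import numpy as np, cv2
from scipy.spatial.transform import Rotation as R
from cell import manip, vision
def cam(n):
    f=vision.grab_frame(n); q=f["rotation"]; return f["frame"],f["camera_matrix"],np.array(f["position"]),R.from_quat([q[1],q[2],q[3],q[0]]).as_matrix()
def ray(c,uv):
    _,K,p,M=c; d=np.linalg.solve(K,[uv[0],uv[1],1.]); return p,M@(d*[1,-1,-1])
def onz(c,uv,z):
    p,d=ray(c,uv); return p+d*(z-p[2])/d[2]
def proj(c,X):
    _,K,p,M=c; v=M.T@(np.array(X)-p)*[1,-1,-1]; v=K@v; return v[:2]/v[2]
E
python3 - <<'E'
from h import *
c=cam("top"); im=c[0][135:285,220:410,::-1]
cv2.imwrite("pics/topz.png",cv2.resize(im,None,fx=4,fy=4,interpolation=cv2.INTER_CUBIC))
s=cam("scene"); im=s[0][140:310,235:395,::-1]
cv2.imwrite("pics/scz.png",cv2.resize(im,None,fx=3.5,fy=3.5,interpolation=cv2.INTER_CUBIC))
E
```

```text
(no output)
```

View pics/topz.png

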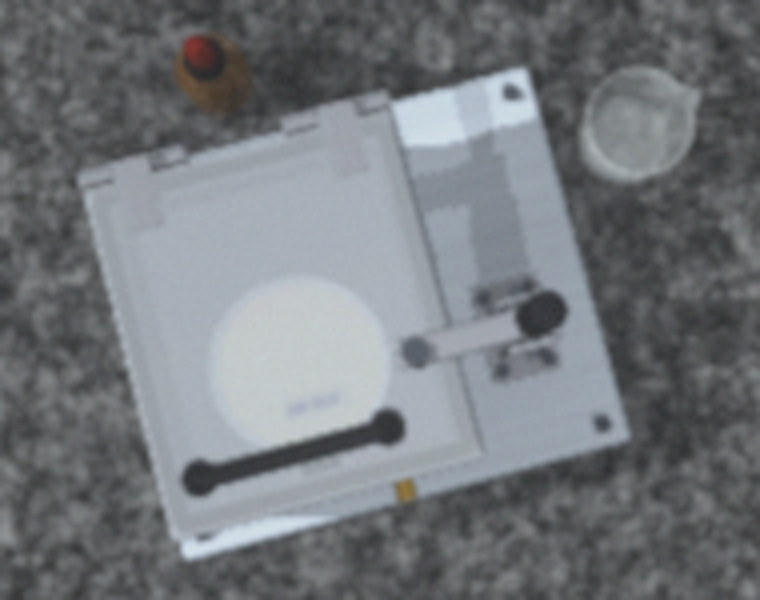

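View pics/scz.png

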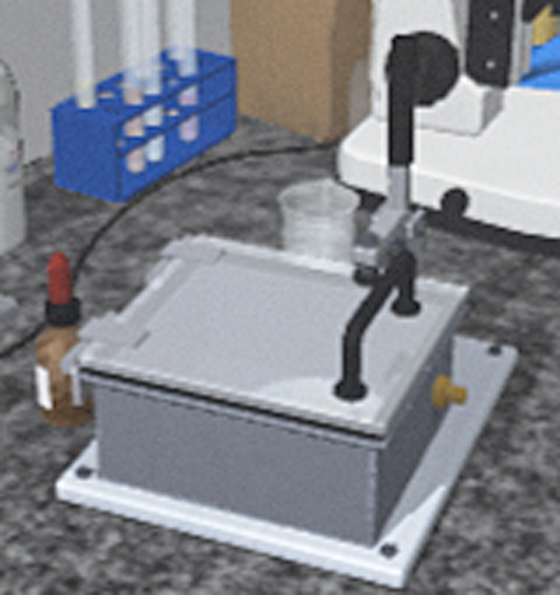

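```bash
cat > fit.py <<'E'
from h import *
c=cam("top")
pts=[((528,68),(100,-152,12)),((628,440),(-100,-152,12)),((187,558),(-100,82,12)),((541,313),(-30,-110,223)),((294,452.5),(-60,10,133))]
def f(uv,z): return onz(c,(uv[0]/4+220-.4,uv[1]/4+135-.4),z/1000)
W=np.array([f(u,p[2]) for u,p in pts])[:,:2]; C=np.array([p for _,p in pts])[:,:2]/1000
A=C-C.mean(0);B=W-W.mean(0)
yaw=np.arctan2((A[:,0]*B[:,1]-A[:,1]*B[:,0]).sum(),(A*B).sum())
Q=np.array([[np.cos(yaw),-np.sin(yaw)],[np.sin(yaw),np.cos(yaw)]])
t=W.mean(0)-Q@C.mean(0)
print("yaw",np.degrees(yaw),"origin",t); print("res mm",(W-(C@Q.T+t))*1000)
def w(x,y,z): return np.r_[Q@[x/1000,y/1000]+t,z/1000]
for n,p in dict(grip=(-30,-110,195),top=(-30,-110,223),bar=(-60,10,128),hinge=(90,0,85),pivot=(-30,-110,105)).items(): print(n,w(*p))
s=cam("scene")
for n,p in dict(top=(-30,-110,223),bar=(-60,10,128),cfl=(-100,82,12),cfr=(-100,-152,12)).items():
    u=proj(s,w(*p)); print(n,u,((u-[235,140])*3.5))
b1=[f(u,128)[:2] for u in((200,478),(387,427))]; print("barlen",np.linalg.norm(b1[0]-b1[1]), np.degrees(np.arctan2(*(b1[0]-b1[1])[::-1]))-90)
print("beaker",f((640,125),40),"dropper",f((205,55),100))
E
python3 fit.py
```

```text
yaw 16.225614298204107 origin [ 0.52642449 -0.24703817]
res mm [[-1.88208761 -0.04253704]
 [ 0.80026055  1.68266316]
 [ 1.32723511 -1.64893036]
 [-1.10413337  2.73497468]
 [ 0.85872532 -2.72617043]]
grip [ 0.52835567 -0.36103936  0.195     ]
top [ 0.52835567 -0.36103936  0.223     ]
bar [ 0.46602015 -0.25420171  0.128     ]
hinge [ 0.61283969 -0.22189034  0.085     ]
pivot [ 0.52835567 -0.36103936  0.105     ]
top [350.48072331 150.646171  ] [404.1825316  37.2615985]
bar [343.28272628 223.50098699] [378.98954196 292.25345446]
cfl [349.24778278 304.09139703] [399.86723972 574.31988962]
cfr [383.13809665 239.43869825] [518.48333828 348.03544387]
barlen 0.08618939007921034 16.642356645112685
beaker [ 0.63063493 -0.41964498  0.04      ] dropper [ 0.64988804 -0.20781095  0.1       ]
```

The fit agrees with both views to about 3 mm. Next I'll check the travel path for clearance and work out the turn needed.

```bash
python3 - <<'E'
from h import *
c=cam("top")
for uv,z in [((185,218),.05),((185,95),.05),((143,205),.15),((15,230),.3),((75,210),.3),((145,290),0.02),((50,320),0),((85,100),.3)]: print(uv,z,onz(c,uv,z))
s=cam("scene")
for uv in [(110,130),(150,150),(60,130),(130,215),(205,240)]:
    p,d=ray(s,uv); print(uv,[np.round(p+d*t,3).tolist() for t in (.35,.5,.6,.7)])
o=manip.observe(); q=o['tcp_rot']; M=R.from_quat([q[1],q[2],q[3],q[0]]).as_matrix(); print(M.round(3)); print("jaw angle",np.degrees(np.arctan2(M[1,1],M[0,1])))
E
```

```text
(185, 218) 0.05 [ 0.51664298 -0.0386796   0.05      ]
(185, 95) 0.05 [ 0.76315707 -0.02612659  0.05      ]
(143, 205) 0.15 [0.53497012 0.00741085 0.15      ]
(15, 230) 0.3 [0.48706177 0.13139291 0.3       ]
(75, 210) 0.3 [0.51772485 0.04757418 0.3       ]
(145, 290) 0.02 [0.37180981 0.04271007 0.02      ]
(50, 320) 0 [0.3041656 0.2399215 0.       ]
(85, 100) 0.3 [0.67870841 0.04452545 0.3       ]
(110, 130) [[0.408, 0.16, 0.416], [0.553, 0.09, 0.37], [0.65, 0.044, 0.339], [0.746, -0.002, 0.308]]
(150, 150) [[0.379, 0.146, 0.402], [0.512, 0.07, 0.35], [0.6, 0.019, 0.315], [0.688, -0.031, 0.28]]
(60, 130) [[0.439, 0.185, 0.415], [0.598, 0.125, 0.369], [0.703, 0.086, 0.339], [0.809, 0.047, 0.308]]
(130, 215) [[0.378, 0.173, 0.355], [0.509, 0.109, 0.283], [0.597, 0.066, 0.235], [0.685, 0.023, 0.187]]
(205, 240) [[0.326, 0.143, 0.338], [0.435, 0.066, 0.258], [0.508, 0.014, 0.205], [0.581, -0.037, 0.153]]
[[-0.935  0.355 -0.   ]
 [ 0.355  0.935 -0.   ]
 [-0.    -0.    -1.   ]]
jaw angle 69.21173073701328
```

View pics/wrist0.png

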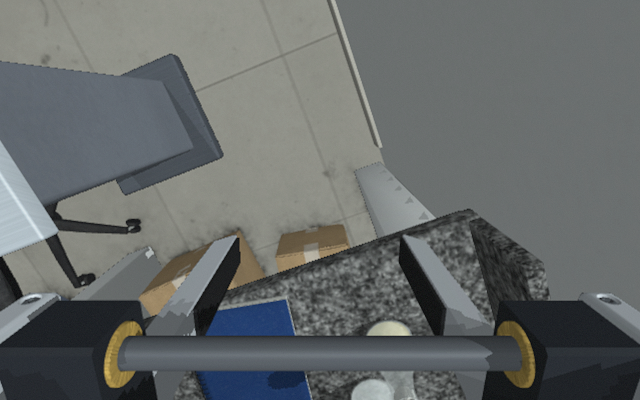

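The instrument on the left starts at about x = 0.48 and stands about 0.37 m high, so I'll pass on the base side of it. While travelling I'll turn the jaws along the chamber's x (-53°) and shut the fingers.

```bash
python3 -m pendant '[0.02,-0.035,0.025,0,0,0,0, 0.02,-0.04,0.02,0,0,0,0, 0.02,-0.04,0.02,0,0,0,0, 0.02,-0.04,0.02,0,0,0,0, 0.02,-0.045,0.01,0,0,0,0]' && python3 -m pendant '[0.005,-0.048,0,0,0,-5,0, 0.005,-0.048,0,0,0,-5,0, 0.005,-0.048,0,0,0,-5,0, 0.005,-0.048,0,0,0,-5,0, 0.005,-0.048,0,0,0,-5,0]'
```

```text
clock: 0.95
tool_pos: [0.2934, 0.3119, 0.2986]
tcp_rot: [-0.001, 0.175, 0.985, -0.003]
force: [1.3, 1.0, 0.3]
grip_width: 0.611
clock: 1.45
tool_pos: [0.3194, 0.0636, 0.302]
tcp_rot: [0.003, 0.39, 0.921, -0.001]
force: [1.7, 0.4, 0.1]
grip_width: 0.186
```

```bash
python3 -m pendant '[0.005,-0.048,0,0,0,-5,0, 0.005,-0.048,0,0,0,-5,0, 0.01,-0.048,0,0,0,-5,0, 0.02,-0.04,0,0,0,-5,0, 0.03,-0.035,0,0,0,-4,0]' && python3 -m pendant '[0.033,-0.035,0,0,0,-2,0, 0.033,-0.035,0,0,0,0,0, 0.033,-0.035,0,0,0,0,0, 0.02,-0.03,0,0,0,0,0, 0,0,0,0,0,0,0]'
cat > st.py <<'E'
from h import *
o=manip.observe(); q=o['tcp_rot']; M=R.from_quat([q[1],q[2],q[3],q[0]]).as_matrix(); print(o['tool_pos'].round(4),"jaw",np.degrees(np.arctan2(M[1,1],M[0,1])).round(1),"z",M[:,2].round(3),"F",o['force'].round(1),"w",o['grip_width'],o['clock'])
E
python3 st.py
```

```text
clock: 1.95
tool_pos: [0.3868, -0.1653, 0.3056]
tcp_rot: [0.009, 0.583, 0.812, -0.001]
force: [-0.6, 0.9, -0.0]
grip_width: 0.005
clock: 2.45
tool_pos: [0.5107, -0.3115, 0.3021]
tcp_rot: [0.008, 0.601, 0.799, -0.001]
force: [-0.6, -0.2, -0.4]
grip_width: 0.008
[ 0.5107 -0.3115  0.3021] jaw 16.1 z [ 0.012 -0.012 -1.   ] F [-0.6 -0.2 -0.4] w 0.007536606908089561 2.45
```

```bash
python3 -m pendant '[0.001,0,-0.04,0,0,0,0, 0.001,0,-0.04,0,0,0,0, 0.001,0,-0.032,0,0,0,0, 0,0,0,0,0,0,0]'; python3 st.py; python3 - <<'E'
from h import *
for n in("top","wrist"):
    c=cam(n); im=c[0][...,::-1]
    cv2.imwrite(f"pics/{n}1.png",cv2.resize(im[135:285,220:410],None,fx=4,fy=4) if n=="top" else im)
E
```

```text
clock: 2.85
tool_pos: [0.5132, -0.3107, 0.1882]
tcp_rot: [0.009, 0.601, 0.799, -0.001]
force: [-0.3, -0.0, -0.4]
grip_width: 0.005
[ 0.5132 -0.3107  0.1882] jaw 16.1 z [ 0.014 -0.012 -1.   ] F [-0.3 -0.  -0.4] w 0.004725865852327589 2.85
```

View pics/wrist1.png

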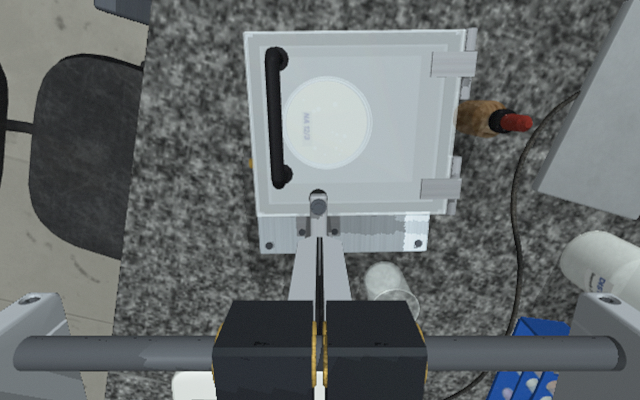

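The wrist view shows the shut fingers (u≈318) in line with the clamp arm (318,205), on the lid side of the handle. Now I'll push along the chamber's -y, world direction (0.28,-0.96).

```bash
python3 -m pendant '[0.0042,-0.0144,0,0,0,0,0, 0.0042,-0.0144,0,0,0,0,0, 0.0028,-0.0096,0,0,0,0,0, 0.0028,-0.0096,0,0,0,0,0]'; python3 st.py;  python3 -m pendant '[0.0028,-0.0096,0,0,0,0,0, 0.0028,-0.0096,0,0,0,0,0, 0.0028,-0.0096,0,0,0,0,0]'; python3 st.py
```

```text
clock: 3.35
tool_pos: [0.5315, -0.3601, 0.2036]
tcp_rot: [0.017, 0.6, 0.8, 0.002]
force: [-1.6, 4.8, -2.8]
grip_width: 0.006
[ 0.5315 -0.3601  0.2036] jaw 16.3 z [ 0.029 -0.017 -0.999] F [-1.6  4.8 -2.8] w 0.006233660043367186 3.35
clock: 3.65
tool_pos: [0.541, -0.3904, 0.2067]
tcp_rot: [0.017, 0.599, 0.8, 0.003]
force: [0.2, 0.4, -0.6]
grip_width: 0.001
[ 0.541  -0.3904  0.2067] jaw 16.3 z [ 0.031 -0.016 -0.999] F [ 0.2  0.4 -0.6] w 0.0011759723083244406 3.65
```

```bash
python3 - <<'E'
from h import *
for n in("top","scene"):
    c=cam(n); im=c[0][...,::-1]
    cv2.imwrite(f"pics/{n}2.png",cv2.resize(im[115:285,220:420] if n=="top" else im[60:310,230:450],None,fx=3,fy=2.4 if 0 else 3)[:600])
E
```

```text
(no output)
```

View pics/scene2.png

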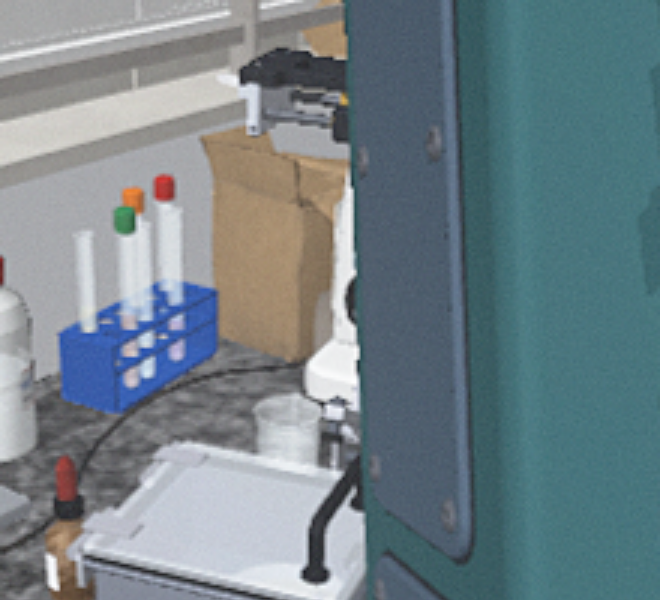

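View pics/top2.png

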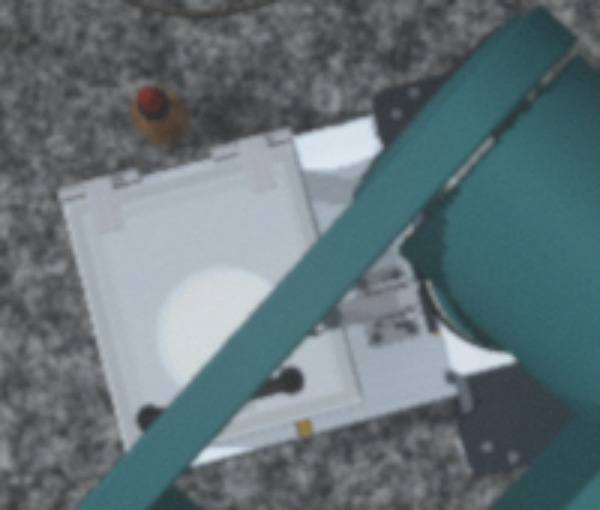

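The clamp is part way over; geometry puts it at about 0.3 rad. I'll keep pushing past dead centre and hold the height.

```bash
python3 -m pendant '[0.0028,-0.0096,-0.004,0,0,0,0, 0.0028,-0.0096,-0.004,0,0,0,0, 0.0028,-0.0096,-0.004,0,0,0,0]'; python3 st.py;  python3 -m pendant '[0.0028,-0.0096,-0.002,0,0,0,0, 0,0,0,0,0,0,0, 0,0,0,0,0,0,0,0,0,0,0,0,0,0]'; python3 st.py
python3 - <<'E'
from h import *
for n in("top","wrist"):
    c=cam(n); im=c[0][...,::-1]
    cv2.imwrite(f"pics/{n}3.png",cv2.resize(im[115:285,220:420],None,fx=3,fy=3) if n=="top" else im)
E
```

```text
clock: 4.05
tool_pos: [0.551, -0.4238, 0.1973]
tcp_rot: [0.022, 0.6, 0.8, 0.002]
force: [-0.0, 0.2, -0.7]
grip_width: 0.005
[ 0.551  -0.4238  0.1973] jaw 16.3 z [ 0.037 -0.024 -0.999] F [-0.   0.2 -0.7] w 0.005330307476922793 4.05
clock: 4.45
tool_pos: [0.5536, -0.4361, 0.1927]
tcp_rot: [0.021, 0.601, 0.799, 0.001]
force: [0.1, -0.1, -0.3]
grip_width: 0.005
[ 0.5536 -0.4361  0.1927] jaw 16.2 z [ 0.034 -0.022 -0.999] F [ 0.1 -0.1 -0.3] w 0.004805055683328285 4.45
```

View pics/top3.png

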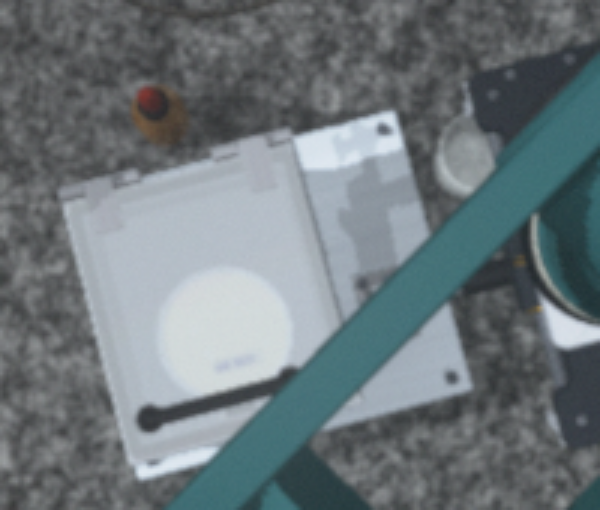

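View pics/wrist3.png

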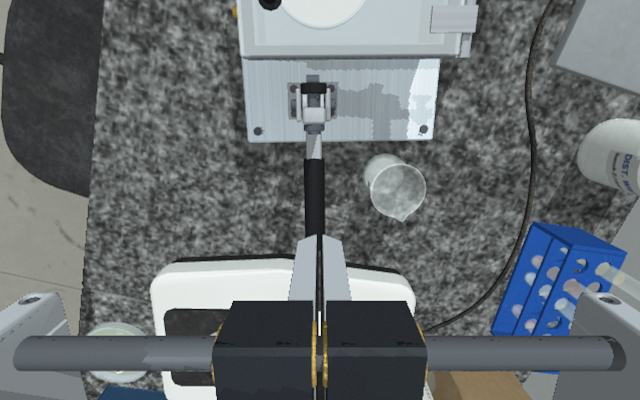

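The wrist view shows the clamp fully open: the handle lies flat along -y (315,190) and the link is at (315,100). The beaker at (397,185) has not moved. Next I'll rise, straighten the small tilt, open the fingers and go over the bar.

```bash
python3 -m pendant '[0,0,0.04,0.6,1,0,0, 0,0,0.04,0.6,1,0,0, -0.015,0.035,0.02,0,0,0,0.06, -0.02,0.042,0,0,0,0,0.06, -0.02,0.042,0,0,0,0,0.06]';python3 -m pendant '[-0.016,0.032,0,0,0,0,0.06, -0.01,0.02,0,0,0,0,0.06, 0,0,0,0,0,0,0.06]'; python3 st.py
python3 - <<'E'
from h import *
c=cam("wrist"); cv2.imwrite("pics/wrist4.png",c[0][...,::-1])
for n,p in dict(bar=(.466,-.2542,.128)).items(): print(proj(c,p))
E
```

```text
clock: 5.05
tool_pos: [0.4964, -0.315, 0.283]
tcp_rot: [-0.01, 0.602, 0.798, 0.0]
force: [0.9, 0.1, 0.3]
grip_width: 0.222
clock: 5.35
tool_pos: [0.4678, -0.2556, 0.2872]
tcp_rot: [-0.007, 0.6, 0.8, 0.001]
force: [-0.2, -0.1, 0.1]
grip_width: 0.479
[ 0.4678 -0.2556  0.2872] jaw 16.3 z [-0.01  0.01 -1.  ] F [-0.2 -0.1  0.1] w 0.4787245640126088 5.35
[321.03384743 183.88269891]
```

View pics/wrist4.png

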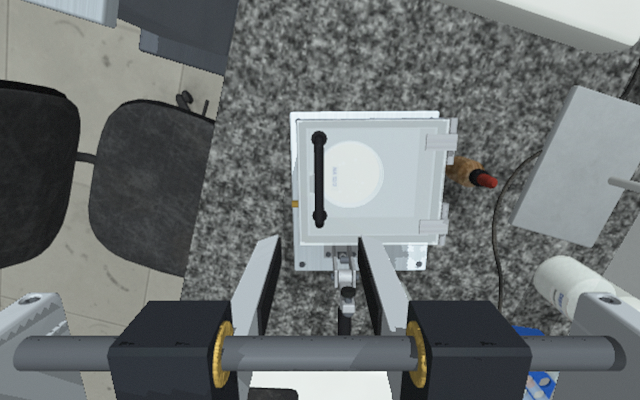

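The wrist view shows the bar's middle at (319.3,178.5) between (319,139) and (319,218), and the clamp arm upright at (346,290). I'll cast that point onto the bar's height.

```bash
python3 - <<'E'
from h import *
c=cam("wrist"); g=cv2.cvtColor(c[0],cv2.COLOR_RGB2GRAY)[120:235,305:335]
m=(g<60).astype('uint8'); ys,xs=np.nonzero(m); print(xs.min()+305,xs.max()+305,ys.min()+120,ys.max()+120,xs.mean()+305,ys.mean()+120)
u=(xs.mean()+305,ys.mean()+120); X=onz(c,u,.130); print(X, X-manip.observe()['tool_pos'])
a,b=[onz(c,(xs.mean()+305,y),.128) for y in (ys.min()+124,ys.max()+117)]; print(np.linalg.norm(a-b))
E
```

```text
311 325 130 226 318.4457013574661 176.34841628959276
[ 0.46159469 -0.24802184  0.13      ] [-0.0071284   0.00987387 -0.15646474]
0.09512861518156665
```

The two estimates differ by about 3 mm across the bar and 10 mm along it, which the 60 mm opening covers. I'll go to the midpoint (0.464,-0.251) and down to TCP z = 0.110.

```bash
python3 -m pendant '[-0.003,0.004,-0.035,0,0,0,0.06, 0,0,-0.04,0,0,0,0.06, 0,0,-0.04,0,0,0,0.06, 0,0,-0.03,0,0,0,0.06, 0,0,-0.015,0,0,0,0.06]'; python3 st.py
python3 - <<'E'
from h import *
c=cam("wrist"); cv2.imwrite("pics/wrist5.png",c[0][...,::-1])
E
```

```text
clock: 5.95
tool_pos: [0.469, -0.2605, 0.1238]
tcp_rot: [-0.001, 0.602, 0.798, -0.0]
force: [-0.3, -0.1, 0.0]
grip_width: 0.643
[ 0.469  -0.2605  0.1238] jaw 15.9 z [-0.002  0.001 -1.   ] F [-0.3 -0.1  0. ] w 0.6427284315496865 5.95
```

View pics/wrist5.png

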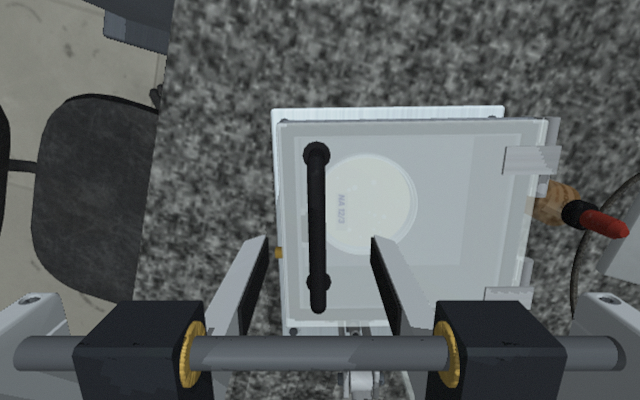

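```bash
python3 - <<'E'
from h import *
c=cam("wrist"); t=manip.observe()['tool_pos']
yw=np.radians(16.2); ex=np.array([np.cos(yw),np.sin(yw)]); ey=np.array([-ex[1],ex[0]])
for u in [(316,147),(318,308),(317,229)]:
    d=(onz(c,u,.128)-t)[:2]; print(u,d,"chamber",d@ex,d@ey)
print(proj(c,t+[0,0,.019]))
E
```

```text
(316, 147) [-0.02074639  0.05755447] chamber -0.0038654402376202606 0.06105725565241716
(318, 308) [ 0.00655012 -0.0348491 ] chamber -0.0034325520508925286 -0.035292793853440495
(317, 229) [-0.00785414  0.0138752 ] chamber -0.003671222137625496 0.015515505686264799
[323.82502857 266.4255934 ]
```

The fingers straddle the bar. The bar's middle is 4 mm towards the front and 15 mm towards +y, so I'll correct for that, go down and close.

```bash
python3 -m pendant '[-0.008,0.014,0,0,0,0,0.06, 0,0,-0.013,0,0,0,0.06, 0,0,0,0,0,0,0.06]'; python3 st.py; python3 -m pendant '[0,0,0,0,0,0,0,0,0,0,0,0,0,0,0,0,0,0,0,0,0,0,0,0,0,0,0,0,0,0,0,0,0,0,0]';python3 -m pendant '[0,0,0,0,0,0,0,0,0,0,0,0,0,0]'; python3 st.py
python3 - <<'E'
from h import *
c=cam("wrist"); cv2.imwrite("pics/wrist6.png",c[0][...,::-1])
E
```

```text
clock: 6.35
tool_pos: [0.4625, -0.2494, 0.1114]
tcp_rot: [-0.001, 0.603, 0.798, -0.0]
force: [0.3, 0.3, 0.6]
grip_width: 0.641
[ 0.4625 -0.2494  0.1114] jaw 15.8 z [-0.002  0.    -1.   ] F [0.3 0.3 0.6] w 0.6409858138117142 6.35
clock: 6.85
tool_pos: [0.4649, -0.2523, 0.1139]
tcp_rot: [0.002, 0.604, 0.797, -0.0]
force: [1.3, 0.5, -0.0]
grip_width: 0.251
clock: 7.05
tool_pos: [0.4653, -0.2523, 0.1141]
tcp_rot: [0.003, 0.604, 0.797, -0.0]
force: [0.9, -0.3, -0.7]
grip_width: 0.098
[ 0.4653 -0.2523  0.1141] jaw 15.8 z [ 0.004 -0.003 -1.   ] F [ 0.9 -0.3 -0.7] w 0.09772812405809539 7.05
```

View pics/wrist6.png

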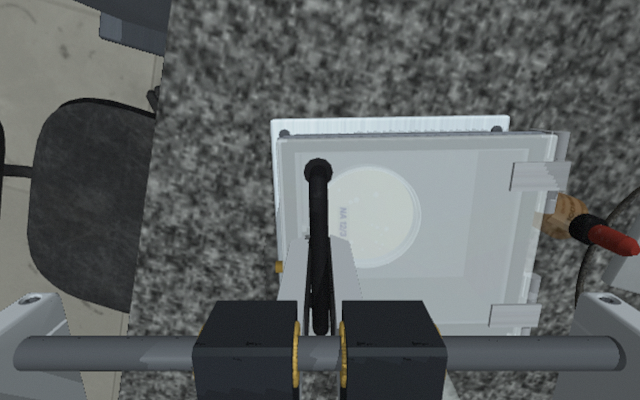

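The grip is on the bar: opening is about 9 mm on a 10 mm bar, and the lid is still shut. Now I'll pull up gently.

```bash
python3 -m pendant '[0,0,0,0,0,0,0, 0,0,0.003,0,0,0,0]'; python3 st.py; python3 -m pendant '[0,0,0.004,0,0,0,0, 0,0,0.004,0,0,0,0]'; python3 st.py
```

```text
clock: 7.3
tool_pos: [0.4652, -0.2522, 0.1145]
tcp_rot: [0.002, 0.603, 0.797, -0.0]
force: [8.0, -4.3, -21.7]
grip_width: 0.094
[ 0.4652 -0.2522  0.1145] jaw 15.8 z [ 0.003 -0.003 -1.   ] F [  8.   -4.3 -21.7] w 0.09399866401835213 7.3
clock: 7.5
tool_pos: [0.4652, -0.2522, 0.1144]
tcp_rot: [0.0, 0.603, 0.797, -0.0]
force: [6.4, -4.9, -15.5]
grip_width: 0.095
[ 0.4652 -0.2522  0.1144] jaw 15.8 z [ 0.    -0.001 -1.   ] F [  6.4  -4.9 -15.5] w 0.09456972487490342 7.5
```

```bash
python3 -m pendant '[0,0,0.006,0,0,0,0]'; python3 st.py; python3 -m pendant '[0,0,0.006,0,0,0,0]'; python3 st.py
```

```text
clock: 7.6
tool_pos: [0.4654, -0.252, 0.1154]
tcp_rot: [-0.001, 0.603, 0.797, 0.0]
force: [9.9, -4.4, -18.5]
grip_width: 0.093
[ 0.4654 -0.252   0.1154] jaw 15.8 z [-0.001  0.001 -1.   ] F [  9.9  -4.4 -18.5] w 0.0933860871663133 7.6
clock: 7.7
tool_pos: [0.4659, -0.2519, 0.1172]
tcp_rot: [-0.001, 0.603, 0.797, 0.001]
force: [8.3, -2.5, -14.7]
grip_width: 0.095
[ 0.4659 -0.2519  0.1172] jaw 15.8 z [-0.001  0.003 -1.   ] F [  8.3  -2.5 -14.7] w 0.09543269576530948 7.7
```

```bash
python3 -m pendant '[0.002,0,0.005,0,0,0,0]'; python3 st.py; python3 -m pendant '[0.002,0,0.004,0,0,0,0]'; python3 st.py
```

```text
clock: 7.8
tool_pos: [0.4665, -0.2517, 0.1187]
tcp_rot: [-0.004, 0.603, 0.797, -0.0]
force: [-1.5, -3.0, -9.2]
grip_width: 0.095
[ 0.4665 -0.2517  0.1187] jaw 15.8 z [-0.007  0.004 -1.   ] F [-1.5 -3.  -9.2] w 0.0954630279580749 7.8
clock: 7.9
tool_pos: [0.4669, -0.2516, 0.1205]
tcp_rot: [-0.006, 0.604, 0.797, -0.001]
force: [-1.1, -2.2, -8.2]
grip_width: 0.098
[ 0.4669 -0.2516  0.1205] jaw 15.8 z [-0.012  0.006 -1.   ] F [-1.1 -2.2 -8.2] w 0.09762401153140994 7.9
```

```bash
python3 -m pendant '[0.001,0,0.004,0,0,0,0, 0.001,0,0.004,0,0,0,0]'; python3 st.py; python3 -m pendant '[0.001,0,0.003,0,0,0,0, 0.001,0,0.003,0,0,0,0]'; python3 st.py
```

```text
clock: 8.1
tool_pos: [0.4694, -0.2508, 0.1278]
tcp_rot: [-0.007, 0.603, 0.797, -0.0]
force: [3.0, -0.5, -6.9]
grip_width: 0.097
[ 0.4694 -0.2508  0.1278] jaw 15.8 z [-0.012  0.008 -1.   ] F [ 3.  -0.5 -6.9] w 0.09653653633200238 8.1
clock: 8.3
tool_pos: [0.4723, -0.25, 0.1352]
tcp_rot: [-0.007, 0.603, 0.798, 0.001]
force: [4.7, 0.5, -7.8]
grip_width: 0.095
[ 0.4723 -0.25    0.1352] jaw 15.8 z [-0.01   0.009 -1.   ] F [ 4.7  0.5 -7.8] w 0.09513936570527091 8.3
```

```bash
python3 -m pendant '[0,0,-0.004,0,0,0,0, 0,0,-0.002,0,0,0,0, 0,0,-0.001,0,0,0,0]'; python3 st.py; python3 - <<'E'
from h import *
for n in("wrist","scene","top"):
    c=cam(n); im=c[0][...,::-1]
    cv2.imwrite(f"pics/{n}7.png",cv2.resize(im[115:285,220:420],None,fx=3,fy=3) if n=="top" else im)
E
python3 st.py
```

```text
clock: 8.6
tool_pos: [0.4712, -0.2504, 0.1324]
tcp_rot: [-0.006, 0.603, 0.798, -0.001]
force: [-1.7, 1.2, -0.9]
grip_width: 0.097
[ 0.4712 -0.2504  0.1324] jaw 15.8 z [-0.011  0.006 -1.   ] F [-1.7  1.2 -0.9] w 0.09709702470806159 8.6
[ 0.471  -0.2504  0.132 ] jaw 15.8 z [-0.011  0.007 -1.   ] F [-1.3 -0.   0.3] w 0.09367160401427384 8.75
```

View pics/wrist7.png

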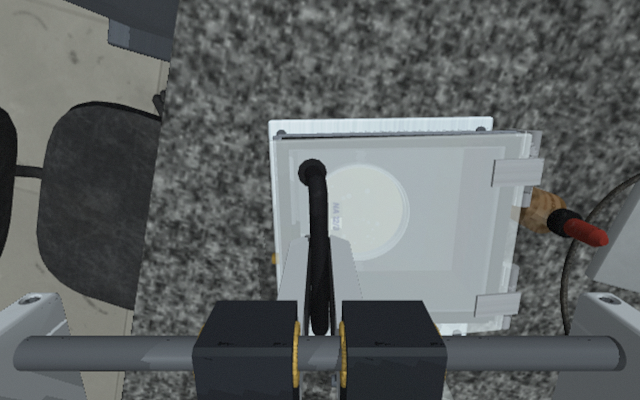

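View pics/scene7.png

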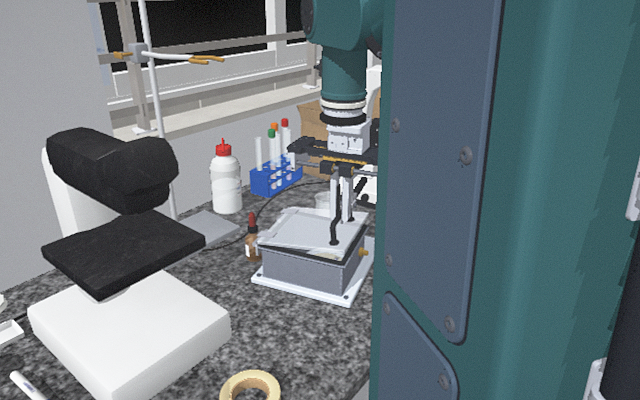

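View pics/top7.png

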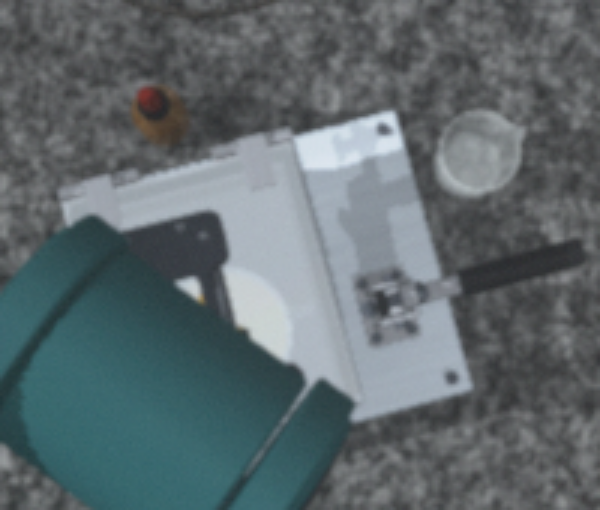

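```bash
python3 - <<'E'
from h import *
c=cam("scene"); im=c[0][185:310,245:385,::-1]
cv2.imwrite("pics/sc8.png",cv2.resize(im,None,fx=4.5,fy=4.5,interpolation=cv2.INTER_CUBIC))
yw=np.radians(16.2);t=[.5264,-.247]
for a in (0,.065,.1,.12,.15,.19):
    x=.09-.176*np.cos(a)+0; z=.085+.176*np.sin(a)+.0
    P=[t[0]+np.cos(yw)*x-np.sin(yw)*.07,t[1]+np.sin(yw)*x+np.cos(yw)*.07,z]; print(a,(proj(c,P)-[245,185])*4.5)
E
python3 st.py
```

```text
0 [451.22186239 356.10108504]
0.065 [451.28571921 330.81339831]
0.1 [450.5493489  316.92426589]
0.12 [449.88399084 308.91191284]
0.15 [448.55069798 296.80017211]
0.19 [446.14459925 280.49757875]
[ 0.4709 -0.2504  0.1319] jaw 15.8 z [-0.011  0.007 -1.   ] F [-3.   0.   0.4] w 0.09327930356000774 8.8
```

View pics/sc8.png

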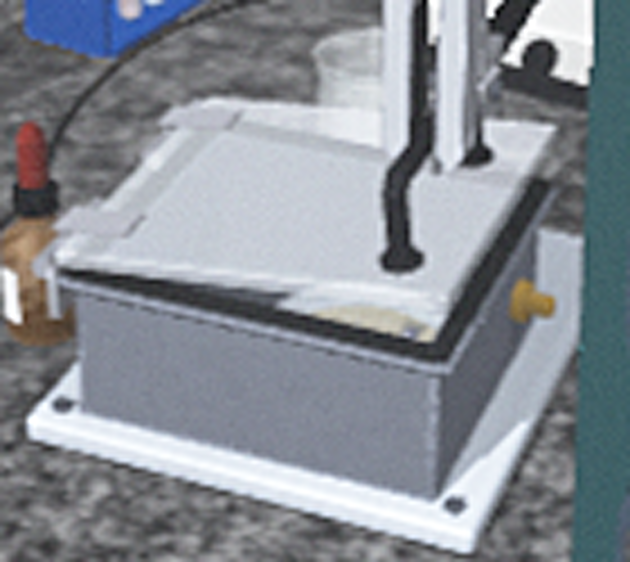

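The lid's front-left corner sits at about (445,312) in the zoom, against a predicted (450,309) for 0.12 rad. The pose is steady, so I'll hand in.

```bash
python3 - <<'E'
from cell import manip,job
print(abs(manip.observe()['joint_vel']).max()); print(job.hand_in())
E
python3 st.py
```

```text
0.004448780090895721
the job is handed in; nothing more can be done
None
the job is handed in; nothing more can be done
```

I opened the toggle clamp, broke the lid free and handed the job in with the fingers still holding it ajar. No verdict was reported.

- **Clamp:** I pushed its handle over with the shut fingers. The top view then showed it lying flat along -y, the fully open position.
- **Lid:** I gripped the bar handle and pulled up, with about 20 N at the gasket. The bar rose 18 mm, which is about 0.12 rad. The scene view agrees, at about 0.11 to 0.12 rad.
- **At hand-in:** The opening was about 9 mm on the 10 mm bar, so the fingers were holding it. The arm was still, with joint speeds under 0.005 rad/s, at about 9 s on the clock. The dropper bottle and the beaker had not visibly moved.

**Checks that disagreed:**
- The top and wrist views put the bar about 3 mm apart across it and 10 mm apart along it. I corrected this from a close wrist view before gripping.
- While pushing the clamp, the tool rose about 15 mm on its own, but the handle still went fully over.
- The wrist force read about 0 N vertically at the end, where about 2 N of lid weight would be expected. I put this down to sensor noise or offset.

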